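# Hang the lidded mug on the drying hook

### The arm

A 6-joint arm with a two-finger parallel gripper is mounted at the origin on the work surface. World frame = base frame: x ahead of the robot, y to its left, z up, the work surface at z = 0. Lengths are in m, angles in degrees, forces in N, time in s.
With the tool pointing down it reaches from about 0.4 to 0.825 m from the base axis. Payload 7 kg.
Tool frame: the origin (TCP) lies at the centre of the arm's flange, where the gripper is bolted on; the fingertips stand 178 mm ahead of it and the grasp point (between the pads) lies 159 mm ahead of it; z points along the fingers, y is the line along which they close (so a half turn about z gives the same grasp; the last joint's range is limited). The gripper opens to 88 mm and grips with 3 to 60 N. Pads are 19 mm wide; open, the fingers measure 130 mm over their backs; the gripper's body (78 mm by 193 mm) begins 47 mm behind the grasp point.
Start: joints at [16.507, 20.546, 0.682, 0, -70.136, -16.507], TCP at [0.675, -0, 0.405] pointing down, gripper open.
Joint ranges: [-176.03, 176.03], [-82.01, 121.73], [-58.28, 71.71], [-173.87, 95.51], [-174.79, -0.11], [-173.66, 173.66]. Speed limits (degrees/s): [136.94, 136.94, 172.46, 180, 180, 180].

### API

Orientations are given as [roll, pitch, yaw] about the fixed x, y, z axes, in that order (R = Rz(yaw) Ry(pitch) Rx(roll)).
In Python, from plant import telemetry, snapshot, workorder, nets gives the robot as it stands.
- The arm moves only by the shell command python3 -m creep 'ROWS'. ROWS is JSON, a list that holds one entry, the list of rows, each a list of 5 numbers: the shift along the tool's x, y, z normalised to -1 to 1, where 1 is 0.2 m, then the turn about the tool's z normalised to -1 to 1, where 1 is pi/2 rad, then the opening, from 0 (shut) to 1 (fully open). In form: [[[x, y, z, spin, hand], ...]]. A call has 1 to 8 rows; each row shifts and turns the commanded pose from where the row before left it, along the tool's axes as they then stand; what a row does not reach is not made up. A row lasts 1/12 s, in which the tool goes at most 41.7 mm and 7.16 degrees, less where a joint would pass 70% of its speed; a pose out of reach is approached as far as the arm can. A call with a number of a shift or a turn outside -1 to 1 is refused whole. A call with a gripper value outside its range is refused whole. The fingers move at their own pace and stop on an object; the grip force is fixed at half the most. Time passes only in rows, so rows that do not move let the fingers close. It gives the time, the measured TCP pose, the force, the opening and the grip force at its end, in the units of the state.
- telemetry.get_obs(): the state, without advancing time (a new reading comes with each control period).
- snapshot(name): name is "scene" or "side" or "wrist"; returns a dict with "frame" (400x640x3 uint8, red, green, blue), "fx", "fy", "cx", "cy" (pixels), "k1" (the pictures are not rectified: a ray, as slopes to the right and down, at radius r is drawn at 1 + k1 r^2 times it, then the intrinsics apply), "rvec" (rotation vector, rad) and "tvec" (3), from world to camera coordinates, as OpenCV has them; the wrist camera has in their place "mount" (4x4, takes a point from camera to tool coordinates, whose origin is the TCP and whose axes are the flange's). Camera axes: x right, y down, z forward; pixel columns grow to the right and rows downward; lengths in m; the calibration is good to about 2 mm. A picture is of the moment at which its call begins: read the wrist's pose just before it. There is no depth.
- workorder.close_job(): hands the job in; it is judged then, once.
Trained networks look in a picture, given as the dict that the camera call returned (one of the last four; its "shot" number tells which), for a name from the list of things; names that differ only in an ending like _2 or _b are one class to them, and where a whole thing is asked for, a point or a joint stands for the part that bears it (a point fixed in the world has none). Each returns a list of dicts, best first, with "confidence" (0 to 1); they miss things now and then, are a little off and sometimes report something else, mostly with a low value. They report only what shows in the picture. A call takes as long as a camera call. They do not tell look-alikes from the thing itself.
- nets.find_in(picture, query): "uv" ([column, row] in pixels, amid what is visible of it).
- nets.masks_of(picture, query): "region" (400x640 bool, what is visible of it) and "uv" ([column, row] in pixels, amid what is visible of it).
- nets.landmark_of(picture, query): "uv" ([column, row] in pixels: a listed point, or the origin of a listed thing).
The state is a dict: "clock": time; "joint_pos": joint angles; "qvel": joint speeds; "tau": joint torques, N m; "tool_pos": TCP position; "orientation": TCP orientation; "force": force on the tool from outside, world axes, zero at the start; "moment": the same for the moment, N m; "opening": finger opening in m; "gripper_force": force on a finger pad.
Only numpy, scipy, OpenCV 4.12 (cv2) and the standard library are available. Lean on these libraries where they do the work, as an engineer would, in place of code of your own. Each camera call takes 0.05 s, during which the arm holds its last target. There are 200 camera calls.

### The job

Take the lidded steel mug, the one with a handle, out of its close-fitting crate pocket, stand it upright on the black rubber mat and let go of it. Then take it again, this time round its body, lift it and hang it by its handle on the hook of the stand, at rest and let go. Leave the plain canister in the crate and the other things on the bench where they are.

Things in the scene. Friction and masses are not known exactly. Their poses are not given: they have to be found in the camera images.
- mug: Closed steel mug, black lid, 66 mm diameter, 110 high, 0.28 kg. Origin: centre of underside, z up. Black D handle on its -x side, bars 12 mm wide (y): outer upright bar x -78 to -69, z 33 to 98 mm; top bar z 88 to 98 and bottom bar z 33 to 43 join it to the body. Starts upright in one of the crate's two pockets, handle toward the crate's -x.
- mug_hole (a point): Centre of the opening of the mug's handle, at x = -51, y = 0, z = 65.5 mm in the mug's frame. The opening runs through along the mug's y; it is 36 mm wide (along x) and 45 mm high (along z).
- canister: Plain steel canister with the same body and lid as the mug (66 mm diameter, 110 mm high) but no handle, in the other pocket of the crate. Origin: centre of its underside. To be left alone.
- crate: Fixed open plywood crate 132 (x) x 170 (y) x 114 mm high, walls and floor 6 mm; a wall splits it into two pockets side by side along y, each 120 x 76 mm inside. Origin: centre of underside. Only 5 mm is free round the mug's body, too little for a finger, but 32 mm on each side (y) of its handle.
- mat: Fixed black rubber mat on the bench, 150 x 150 x 4 mm. Origin: centre of its underside.
- stand: Fixed steel hook stand: base 120 x 120 x 12 mm, post 10 mm thick, 342 mm tall, at its centre. Origin: centre of underside. One hook of 8 mm round bar leaves the post toward the stand's -x, axis 190 mm up, level for 64 mm, then turns up to a tip 80 mm from the post's axis, 210 mm up. Below it, 120 mm up, a straight 10 mm rubber bumper bar (77 mm long) for the hung mug's side to lean on.
- hook (a point): Seat of the hook: point on top of its level bar, 54 mm from the post's axis toward the stand's -x, 194 mm above the bench. Axes as the stand's: the hook points along -x, z up.
- brush_pot: Plastic pot 76 mm across and 90 mm high with brushes and pens standing in it, up to 155 mm high. Origin: centre of its underside. Bystander.
- jar: Jar with a black cap, 66 mm diameter, 110 mm high. Origin: centre of its underside. Bystander.
- flask: White bottle with a cap, 64 mm diameter, 150 mm high. Origin: centre of its underside. Bystander.
Things that resemble listed ones, but are neither listed nor needed, are in the scene too. Leave any white look-alike of the mug alone. Of the things that look like the mat, the larger one is meant.

How it is judged:
By the outcome, as a careful person would: the job done as asked, in the order asked, and still so for the second after the job is handed in, with the robot touching nothing.
It also fails if it takes over 58 s, if anything falls off the work surface, if the arm or the gripper's body presses on something with over 40 N, if the wrist force passes 120 N, or if a joint passes its speed limit or range.

## Working session

There is one attempt and no reset: what is moved stays moved. The work goes in short steps, Python scripts to look and compute and a shell command to move; the robot and the scene stay as the last step left them, time stands still between calls to the robot, and variables do not carry over. Pictures are saved under pics/ and viewed, at most 14 in all, crops included, and the job is handed in when it is done.

```bash
mkdir -p pics
cat > h.py <<'E'
import numpy as np, cv2
from scipy.spatial.transform import Rotation as Ro
from plant import telemetry, snapshot, workorder, nets
def T_tool():
    o=telemetry.get_obs(); T=np.eye(4)
    T[:3,:3]=Ro.from_euler('xyz',o["orientation"],degrees=True).as_matrix(); T[:3,3]=o["tool_pos"]; return T
def shot(n):
    T=T_tool(); p=snapshot(n)
    if n=="wrist": C=T@np.array(p["mount"])
    else:
        R=cv2.Rodrigues(np.array(p["rvec"],float))[0]; C=np.eye(4); C[:3,:3]=R.T; C[:3,3]=-R.T@np.array(p["tvec"]).ravel()
    p["C"]=C; return p
def ray(p,uv):
    x=(uv[0]-p["cx"])/p["fx"]; y=(uv[1]-p["cy"])/p["fy"]; a,b=x,y
    for _ in range(30):
        s=1+p["k1"]*(a*a+b*b); a,b=x/s,y/s
    return p["C"][:3,3],p["C"][:3,:3]@np.array([a,b,1.])
def at_z(p,uv,z):
    o,d=ray(p,uv); return o+d*(z-o[2])/d[2]
def proj(p,X):
    q=np.linalg.inv(p["C"])@np.r_[X,1]; a,b=q[:2]/q[2]; s=1+p["k1"]*(a*a+b*b)
    return np.array([p["fx"]*a*s+p["cx"],p["fy"]*b*s+p["cy"]])
def tri(obs):
    A=np.zeros((3,3));B=np.zeros(3)
    for p,uv in obs:
        o,d=ray(p,uv); d/=np.linalg.norm(d); M=np.eye(3)-np.outer(d,d); A+=M;B+=M@o
    return np.linalg.solve(A,B)
def save(p,n,box=None,k=1):
    f=p["frame"][:,:,::-1]
    if box: f=f[box[1]:box[3],box[0]:box[2]]
    cv2.imwrite("pics/"+n,cv2.resize(f,None,fx=k,fy=k,interpolation=cv2.INTER_CUBIC))
E
cat > a.py <<'E'
from h import *
np.set_printoptions(precision=3,suppress=True)
print(telemetry.get_obs())
for n in("scene","side","wrist"):
    p=shot(n); save(p,n+"0.png"); print(n,p["C"],p["fx"])
    for q,z in(("mug",0.006),("mug_hole",.0715),("canister",0.006),("crate",0),("mat",0),("stand",0),("hook",.194),("brush_pot",0),("jar",0),("flask",0)):
        for r in nets.landmark_of(p,q)[:4]: print(q,np.round(r["uv"],0),round(r["confidence"],2),at_z(p,r["uv"],z))
E
python3 a.py; python3 -c "
import cv2,numpy as np
a=[cv2.imread('pics/%s0.png'%n) for n in('scene','side')]
"
```

```text
{'clock': 0.0, 'joint_pos': array([ 16.506,  20.59 ,   0.633,  -0.018, -70.136, -16.507]), 'qvel': array([-0.02 , -0.036, -0.061, -0.012,  0.056, -0.004]), 'tau': array([ -0.001, -58.273,  29.306,   6.997,   0.007,  -0.   ]), 'tool_pos': array([ 0.675, -0.   ,  0.404]), 'orientation': array([179.906,  -0.01 , -90.007]), 'force': array([-0.731,  0.779,  0.676]), 'moment': array([-0.025,  0.036,  0.025]), 'gripper_force': 0.0, 'opening': 0.08732973619766127}
scene [[ 0.212  0.779 -0.59   1.259]
 [ 0.977 -0.173  0.122 -0.058]
 [-0.007 -0.603 -0.798  1.08 ]
 [ 0.     0.     0.     1.   ]] 395.3866649130104
mug [204. 242.] 0.77 [ 0.568 -0.297  0.006]
mug [208. 190.] 0.63 [ 0.357 -0.276  0.006]
mug_hole [201. 213.] 0.88 [ 0.502 -0.288  0.071]
mug_hole [184. 179.] 0.65 [ 0.351 -0.339  0.071]
canister [228. 234.] 0.63 [ 0.555 -0.221  0.006]
crate [218. 231.] 0.69 [ 0.531 -0.252  0.   ]
crate [308. 219.] 0.24 [0.548 0.041 0.   ]
mat [312. 171.] 0.82 [0.351 0.094 0.   ]
mat [307. 220.] 0.76 [0.553 0.037 0.   ]
stand [391. 226.] 0.79 [0.635 0.298 0.   ]
hook [394. 176.] 0.69 [0.584 0.296 0.194]
[... 659 characters left out ...]
. 339.] 0.79 [ 0.538 -0.254  0.   ]
mat [239. 230.] 0.82 [0.353 0.107 0.   ]
mat [318. 244.] 0.75 [0.561 0.029 0.   ]
stand [334. 182.] 0.78 [0.65 0.31 0.  ]
hook [318. 132.] 0.96 [0.59  0.29  0.194]
brush_pot [381. 238.] 0.88 [0.735 0.034 0.   ]
jar [414. 296.] 0.61 [ 0.761 -0.169  0.   ]
flask [265. 162.] 0.71 [0.428 0.456 0.   ]
wrist [[-1.     0.001 -0.     0.674]
 [ 0.001  0.963  0.271 -0.074]
 [ 0.     0.271 -0.963  0.384]
 [ 0.     0.     0.     1.   ]] 310.4323472535431
mug [271. 197.] 0.57 [0.733 0.027 0.006]
canister [248.  28.] 0.59 [ 0.75  -0.163  0.006]
mat [399. 199.] 0.8 [0.57  0.031 0.   ]
mat [557. 244.] 0.74 [0.357 0.094 0.   ]
brush_pot [272. 196.] 0.61 [0.733 0.028 0.   ]
```

View pics/scene0.png

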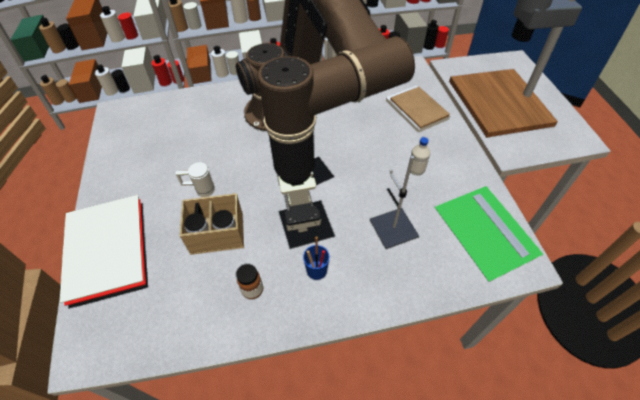

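View pics/side0.png

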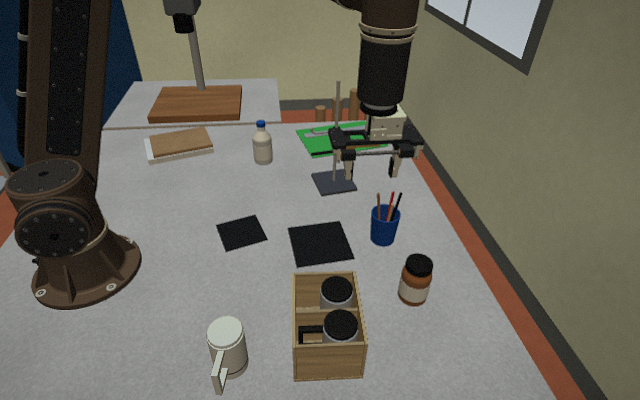

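In the scene picture, the steel mug stands in the crate at (200,220) and the canister at (225,218), with the white look-alike at (200,178). The mat is the larger one at (306,222), the smaller being at (318,172). The stand is at (395,226). In the side picture, the mug with the black handle is at (340,327), with its handle at (312,333). I'll go above the crate and confirm with the wrist camera.

```bash
python3 -m creep '[[[0.16,0.085,0,0,0.27],[0.16,0.085,0,0,0.27],[0.16,0.085,0,0,0.27],[0.16,0.085,0,0,0.27],[0.16,0.085,0,0,0.27],[0.16,0.085,0,0,0.27],[0.16,0.085,0,0,0.27],[0.16,0.085,0,0,0.27]]]'; python3 -m creep '[[[0,0,0,-0.076,0.27],[0,0,0,-0.076,0.27],[0,0,0,-0.076,0.27],[0,0,0,-0.076,0.27],[0,0,0,-0.076,0.27],[0,0,0,-0.076,0.27]]]'; python3 -m creep '[[[0,0,0,-0.076,0.27],[0,0,0,-0.076,0.27],[0,0,0,-0.076,0.27],[0,0,0,-0.076,0.27],[0,0,0,-0.076,0.27],[0,0,0,-0.076,0.27],[0,0,0,0,0.27]]]'
cat > b.py <<'E'
from h import *
np.set_printoptions(precision=4,suppress=True)
p=shot("wrist"); save(p,"w1.png"); o=telemetry.get_obs(); print(o["tool_pos"],o["orientation"],o["joint_pos"],o["opening"],o["clock"])
for q,z in(("mug",0.006),("mug_hole",.0715),("canister",0.006),("crate",0)):
    for r in nets.landmark_of(p,q)[:3]: print(q,np.round(r["uv"],0),round(r["confidence"],2),at_z(p,r["uv"],z))
for q in("mug","canister"):
    for r in nets.masks_of(p,q)[:3]:
        m=r["region"]; ys,xs=np.nonzero(m); print(q,r["uv"],r["confidence"],xs.min(),xs.max(),ys.min(),ys.max(),m.sum(), at_z(p,r["uv"],.116))
for n in("scene","side"):
    s=shot(n); save(s,n+"_st.png",(350,100,450,260) if n=="scene" else (280,60,390,210),4)
E
python3 b.py
```

```text
clock: 2.32
tool_pos: [0.5379, -0.2573, 0.405]
orientation: [-180.0, -0.0, -90.0]
force: [0.3, -0.4, 0.2]
opening: 0.0398
gripper_force: 0.0
clock: 2.82
tool_pos: [0.5389, -0.2562, 0.4048]
orientation: [-180.0, -0.0, -48.6]
force: [1.2, 0.2, -0.0]
opening: 0.0235
gripper_force: 0.0
clock: 3.4
tool_pos: [0.539, -0.256, 0.4048]
orientation: [180.0, -0.0, -7.6]
force: [-0.0, 0.7, -1.5]
opening: 0.0236
gripper_force: 0.0
[ 0.539  -0.256   0.4048] [-179.9996   -0.0082   -8.0342] [ -6.6587  13.2263  -9.5866  -0.0002 -67.1788  88.6245] 0.023667203461016386 3.45
mug [352. 151.] 0.7 [ 0.5619 -0.3018  0.006 ]
mug [356. 301.] 0.67 [ 0.3566 -0.285   0.006 ]
mug [283. 155.] 0.22 [ 0.5691 -0.2174  0.006 ]
canister [282. 156.] 0.58 [ 0.5672 -0.2166  0.006 ]
crate [316. 176.] 0.91 [ 0.5361 -0.2534  0.    ]
crate [284. 156.] 0.3 [ 0.5674 -0.218   0.    ]
mug [361.8, 165.6] 0.75 323 397 126 236 5148 [ 0.5628 -0.2982  0.116 ]
mug [341.8, 311.7] 0.57 333 354 295 322 331 [ 0.4199 -0.2645  0.116 ]
mug [30.9, 35.9] 0.55 0 65 0 63 3712 [ 0.696  -0.0553  0.116 ]
canister [271.3, 165.8] 0.97 234 309 130 206 4575 [ 0.5731 -0.2203  0.116 ]
```

View pics/w1.png

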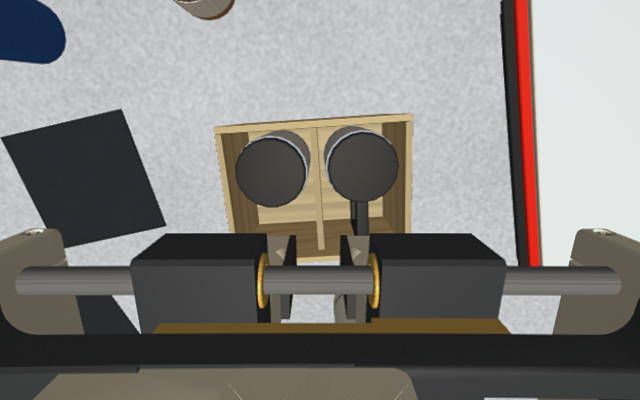

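View pics/side_st.png

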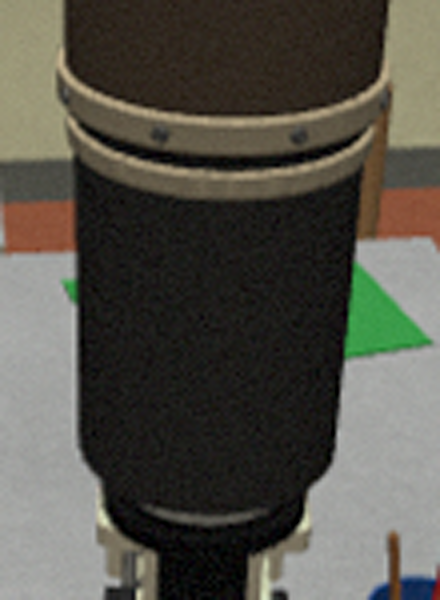

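The wrist view shows the mug's lid at (362,165) with its black handle running down to (361,230). The plain canister is at (271,172), with no handle. The steel mug is therefore the one in the right-hand pocket. The side crop showed only the arm, which blocks the stand. Next I'll refine the handle and lid geometry.

```bash
cat > c.py <<'E'
from h import *
np.set_printoptions(precision=4,suppress=True)
p=shot("wrist"); g=cv2.cvtColor(p["frame"],cv2.COLOR_RGB2GRAY)
for v in range(204,236,4):
    r=g[v,340:390].astype(int); x=np.nonzero(r<50)[0]+340
    if len(x): a=at_z(p,(x.min()-.5,v),.104);b=at_z(p,(x.max()+.5,v),.104); print(v,x.min(),x.max(),a[:2],b[:2],(a+b)[:2]/2)
for q in("mug","canister"):
    m=nets.masks_of(p,q)[0]["region"]&(g<75); m[205:]=0
    m=cv2.morphologyEx(m.astype(np.uint8),cv2.MORPH_OPEN,np.ones((7,7)))
    c=max(cv2.findContours(m,0,2)[0],key=cv2.contourArea); h=np.array([at_z(p,k[0],.116)[:2] for k in c])
    A=np.c_[2*h,np.ones(len(h))]; s=np.linalg.lstsq(A,(h**2).sum(1),rcond=None)[0]; print(q,s[:2],np.sqrt(s[2]+s[0]**2+s[1]**2))
e=[at_z(p,c,.114)[:2] for c in((215,128),(413,115))]; d=e[0]-e[1]; print(e,np.linalg.norm(d),np.degrees(np.arctan2(d[1],d[0]))-90)
E
python3 c.py
```

```text
204 351 367 [ 0.5257 -0.2856] [ 0.5235 -0.3014] [ 0.5246 -0.2935]
208 351 356 [ 0.5218 -0.2852] [ 0.5211 -0.2908] [ 0.5214 -0.288 ]
212 355 367 [ 0.5174 -0.2885] [ 0.5157 -0.3006] [ 0.5165 -0.2946]
216 351 367 [ 0.514  -0.2843] [ 0.5117 -0.3002] [ 0.5128 -0.2923]
220 351 367 [ 0.51   -0.2838] [ 0.5077 -0.2999] [ 0.5088 -0.2919]
224 352 367 [ 0.5058 -0.2843] [ 0.5037 -0.2995] [ 0.5048 -0.2919]
228 353 368 [ 0.5016 -0.2848] [ 0.4995 -0.3   ] [ 0.5006 -0.2924]
232 354 368 [ 0.4974 -0.2853] [ 0.4954 -0.2996] [ 0.4964 -0.2925]Traceback (most recent call last):
  File "c.py", line 10, in <module>
    c=max(cv2.findContours(m,0,2)[0],key=cv2.contourArea); h=np.array([at_z(p,k[0],.116)[:2] for k in c])
ValueError: max() iterable argument is empty
```

```bash
python3 -m creep '[[[0,0,0,-0.044,0.26],[-0.063,0.067,0,0,0.26],[-0.063,0.067,0,0,0.26],[-0.063,0.067,0,0,0.26],[0,0,0.165,0,0.26],[0,0,0.165,0,0.26],[0,0,0.165,0,0.26],[0,0,0,0,0.26]]]'
cat > d.py <<'E'
from h import *
p=shot("wrist"); s=shot("side")
a=cv2.resize(p["frame"][100:400,220:460],(480,600)); b=cv2.resize(s["frame"][250:400,270:350],(320,600),interpolation=cv2.INTER_CUBIC)
cv2.imwrite("pics/w2.png",np.hstack([a,b])[:,:,::-1]); o=telemetry.get_obs(); print(o["tool_pos"],o["orientation"],o["opening"])
for t in((.4985,-.2937,.104),): print(proj(p,t),proj(s,t))
E
python3 d.py
```

```text
clock: 4.62
tool_pos: [0.4961, -0.2928, 0.2996]
orientation: [-179.8, 0.5, -4.1]
force: [-1.5, 0.7, -2.2]
opening: 0.0227
gripper_force: 0.0
[ 0.49859314 -0.29363807  0.30558383] [ 1.79986507e+02  1.34625445e-01 -3.94916868e+00] 0.023238020515089972
[319.15266601 231.51376806] [306.34032776 327.20009303]
```

View pics/w2.png

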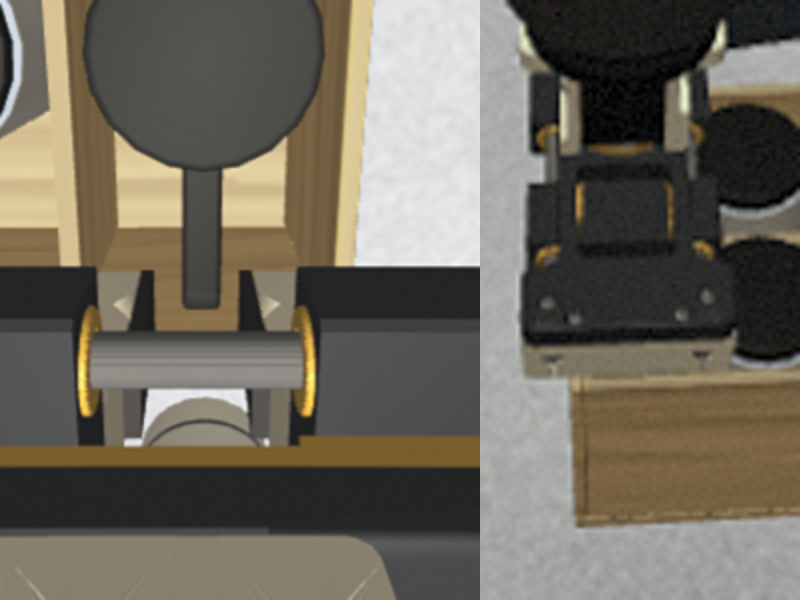

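The picture confirms it: the fingers straddle the mug's handle (column 320, ending at row 254), centred, with room to the pocket walls. Going down and closing.

```bash
python3 -m creep '[[[0,0,0.1,0,0.26],[0,0,0.1,0,0.26],[0,0,0.1,0,0.26],[0,0,0,0,0.26]]]'; python3 -m creep '[[[0,0,0,0,0],[0,0,0,0,0],[0,0,0,0,0],[0,0,0,0,0]]]'
```

```text
clock: 5.05
tool_pos: [0.4984, -0.2933, 0.2448]
orientation: [-180.0, 0.1, -4.0]
force: [-0.0, 0.7, -0.2]
opening: 0.0224
gripper_force: 0.0
clock: 5.38
tool_pos: [0.4994, -0.2939, 0.248]
orientation: [179.9, -0.2, -3.9]
force: [-0.7, -0.1, 7.2]
opening: 0.0115
gripper_force: 30.0
```

```bash
python3 -m creep '[[[0,0,-0.05,0,0],[0,0,-0.05,0,0],[0,0,-0.05,0,0],[0,0,-0.05,0,0]]]';python3 -m creep '[[[0,0,-0.07,0,0],[0,0,-0.07,0,0],[0,0,-0.07,0,0],[0,0,-0.07,0,0],[0,0,-0.07,0,0],[0,0,-0.07,0,0],[0,0,-0.07,0,0],[0,0,0,0,0]]]'
cat > e.py <<'E'
from h import *
p=shot("wrist"); s=shot("side"); print(telemetry.get_obs()["tool_pos"])
a=cv2.resize(p["frame"],(480,300)); b=s["frame"][100:400,180:500]
cv2.imwrite("pics/w3.png",np.hstack([a,b])[:,:,::-1])
E
python3 e.py
```

```text
clock: 5.72
tool_pos: [0.4984, -0.2935, 0.287]
orientation: [-180.0, -0.0, -4.0]
force: [0.3, 0.7, -2.4]
opening: 0.0119
gripper_force: 30.0
clock: 6.38
tool_pos: [0.499, -0.2938, 0.3876]
orientation: [179.9, -0.3, -3.9]
force: [0.9, -0.4, -1.2]
opening: 0.0119
gripper_force: 30.0
[ 0.49828963 -0.2933861   0.38421755]
```

View pics/w3.png

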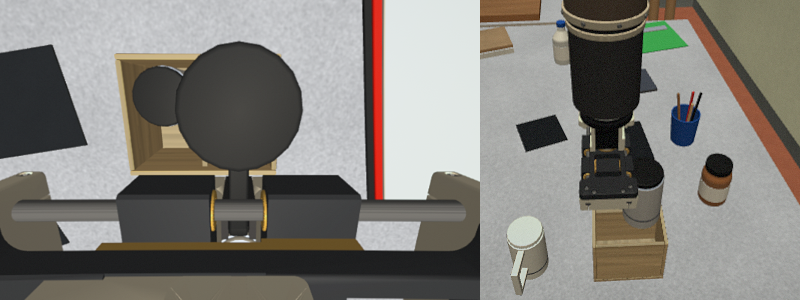

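The mug is held by its handle and clear of the crate, and the canister stayed put. Turning it and carrying it to the mat.

```bash
python3 -m creep '[[[0,0,-0.05,0.03,0],[0,0,-0.05,0.06,0],[0,0,0,0.07,0],[0,0,0,0.07,0],[0,0,0,0.07,0],[0,0,0,0.07,0],[0,0,0,0.07,0],[0,0,0,0.07,0]]]'; python3 -m creep '[[[0,0,0,0.07,0],[0,0,0,0.07,0],[0,0,0,0.07,0],[0,0,0,0.07,0],[0,0,0,0.07,0],[0,0,0,0.07,0],[0,0,0,0.04,0],[0,0,0,0,0]]]'; python3 -m creep '[[[-0.06,-0.015,0,0,0],[-0.12,-0.03,0,0,0],[-0.16,-0.035,0,0,0],[-0.16,-0.035,0,0,0],[-0.16,-0.035,0,0,0],[-0.16,-0.035,0,0,0],[-0.16,-0.04,0,0,0],[-0.16,-0.04,0,0,0]]]';python3 -m creep '[[[-0.16,-0.035,0,0,0],[-0.16,-0.035,0,0,0],[-0.16,-0.035,0,0,0],[-0.16,-0.035,0,0,0],[-0.16,-0.03,0,0,0],[-0.08,-0.02,0,0,0],[0,0,0,0,0]]]'
cat > f.py <<'E'
from h import *
np.set_printoptions(precision=4,suppress=True)
for n in("scene","side"):
    p=shot(n); save(p,n+"_f.png")
    for q,z in(("mug",None),("mat",0),("stand",0),("hook",.194)):
        for r in nets.landmark_of(p,q)[:3]: print(n,q,np.round(r["uv"],0),round(r["confidence"],2),at_z(p,r["uv"],z or .145))
p=shot("wrist"); 
for r in nets.landmark_of(p,"mat"): print(r["uv"],at_z(p,r["uv"],0))
m=nets.masks_of(p,"mug")[0]["region"]; ys,xs=np.nonzero(m); print(xs.min(),xs.max(),ys.min(),ys.max())
o=telemetry.get_obs();print(o["tool_pos"],o["orientation"],o["joint_pos"])
a=cv2.imread("pics/scene_f.png")[100:300,230:460]; b=cv2.imread("pics/side_f.png")[60:300,210:430]
cv2.imwrite("pics/f.png",np.hstack([cv2.resize(a,(400,348)),cv2.resize(b,(319,348))]))
E
python3 f.py
```

```text
clock: 7.15
tool_pos: [0.4981, -0.2933, 0.4022]
orientation: [179.9, 0.1, -50.2]
force: [0.2, 0.2, -3.3]
opening: 0.0116
gripper_force: 30.0
clock: 7.82
tool_pos: [0.4982, -0.2933, 0.4024]
orientation: [179.9, 0.1, -91.4]
force: [0.2, -0.7, -2.4]
opening: 0.0119
gripper_force: 30.0
clock: 8.48
tool_pos: [0.5564, -0.0646, 0.4033]
orientation: [180.0, 0.0, -91.1]
force: [-0.3, -0.6, -4.4]
opening: 0.0115
gripper_force: 30.0
clock: 9.07
tool_pos: [0.5988, 0.1121, 0.4027]
orientation: [180.0, 0.0, -91.0]
force: [1.5, 0.7, -2.9]
opening: 0.0119
gripper_force: 30.0
scene mug [315. 203.] 0.96 [0.595  0.0587 0.145 ]
scene mug [207. 189.] 0.76 [ 0.4727 -0.2491  0.145 ]
scene mat [308. 219.] 0.85 [0.6443 0.028  0.145 ]
scene mat [252. 290.] 0.7 [ 0.8241 -0.1513  0.145 ]
scene stand [390. 229.] 0.8 [0.7269 0.2438 0.145 ]
scene hook [391. 174.] 0.8 [0.5764 0.2916 0.194 ]
scene hook [389. 228.] 0.17 [0.7507 0.2271 0.194 ]
side mug [229. 362.] 0.94 [ 0.3694 -0.3697  0.145 ]
side mug [335. 191.] 0.8 [0.6083 0.0646 0.145 ]
side mat [317. 243.] 0.91 [ 0.5394 -0.1194  0.145 ]
side mat [241. 232.] 0.61 [ 0.378  -0.0656  0.145 ]
side mat [414. 297.] 0.33 [ 0.7007 -0.281   0.145 ]
side stand [334. 181.] 0.65 [0.6132 0.1079 0.145 ]
[514.1, 158.6] [0.3566 0.0933 0.    ]
232 403 54 314
[0.5984 0.1081 0.4038] [-179.9877    0.008   -91.2847] [ 28.625   14.3264  -8.2471  -0.0009 -67.4118 -29.9094]
```

View pics/f.png

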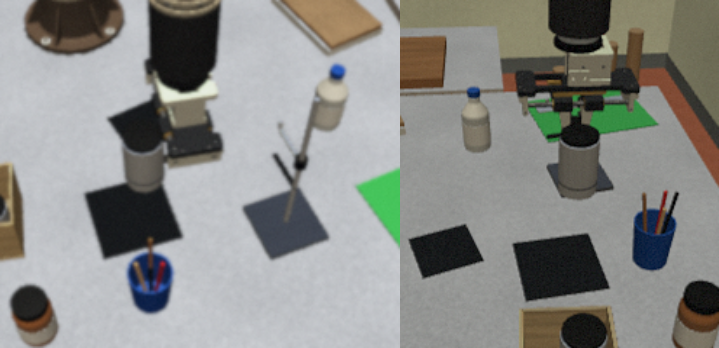

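The mug is held upright over the area between the mats. The mat to use is the larger one, at scene crop (133,215). The stand's hook and bumper point up-left in the scene view. Shifting the mug over the mat and lowering it.

```bash
python3 -m creep '[[[0.03,0.09,0,0,0],[0.034,0.1,0,0,0],[0,0,0.1,0,0],[0,0,0.15,0,0],[0,0,0.15,0,0],[0,0,0.15,0,0],[0,0,0.1,0,0],[0,0,0.05,0,0]]]'; python3 -m creep '[[[0,0,0.02,0,0],[0,0,0,0,0]]]'
cat > g.py <<'E'
from h import *
np.set_printoptions(precision=4,suppress=True)
p={n:shot(n) for n in("scene","side")}
for q,z in(("mug",.004),("mat",0),("stand",0),("hook",.194)):
    L={n:nets.landmark_of(p[n],q)[:2] for n in p}
    for n in p:
        for r in L[n]: print(n,q,np.round(r["uv"],1),round(r["confidence"],2),at_z(p[n],r["uv"],z))
o=telemetry.get_obs();print(o["tool_pos"],o["orientation"],o["force"])
E
python3 g.py
```

```text
clock: 10.38
tool_pos: [0.5592, 0.0959, 0.2608]
orientation: [179.8, -0.1, -91.3]
force: [-0.1, -0.9, -3.4]
opening: 0.0112
gripper_force: 30.0
clock: 10.55
tool_pos: [0.5603, 0.0965, 0.2595]
orientation: [180.0, -0.0, -91.2]
force: [1.1, -0.2, -3.2]
opening: 0.0117
gripper_force: 30.0
scene mug [208.3 188.8] 0.87 [ 0.353  -0.2745  0.004 ]
scene mug [309.9 220.6] 0.8 [0.5587 0.0462 0.004 ]
side mug [319.4 237.5] 0.77 [0.5682 0.0473 0.004 ]
side mug [229.8 361.3] 0.6 [ 0.3491 -0.2837  0.004 ]
scene mat [310.9 172.3] 0.74 [0.3546 0.09   0.    ]
scene mat [307.5 221.1] 0.64 [0.5564 0.0385 0.    ]
side mat [240.1 234.7] 0.88 [0.3559 0.0859 0.    ]
side mat [314.9 243.3] 0.65 [0.554  0.0305 0.    ]
scene stand [389.  225.9] 0.59 [0.6319 0.2923 0.    ]
side stand [332.2 184. ] 0.59 [0.642  0.2973 0.    ]
scene hook [393.3 179.4] 0.83 [0.5952 0.2912 0.194 ]
[0.5601 0.0964 0.2601] [-179.9643    0.0206  -91.2605] [ 0.7112  0.9997 -3.0643]
```

```bash
python3 -m creep '[[[0,0,0.025,0,0],[0,0,0.02,0,0],[0,0,0,0,0]]]';python3 -m creep '[[[0,0,0.01,0,0],[0,0,0.01,0,0],[0,0,0,0,0]]]'
```

```text
clock: 11.3
tool_pos: [0.5596, 0.0963, 0.2495]
orientation: [179.9, -0.0, -91.3]
force: [-1.0, 0.4, -2.8]
opening: 0.0115
gripper_force: 30.0
clock: 11.55
tool_pos: [0.5602, 0.0965, 0.2465]
orientation: [180.0, -0.0, -91.2]
force: [0.6, -1.1, -1.6]
opening: 0.0118
gripper_force: 30.0
```

```bash
python3 -m creep '[[[0,0,0.008,0,0],[0,0,0,0,0]]]';python3 -m creep '[[[0,0,0.008,0,0],[0,0,0,0,0]]]';python3 -m creep '[[[0,0,0.005,0,0],[0,0,0,0,0]]]'
```

```text
clock: 11.72
tool_pos: [0.5605, 0.0967, 0.2461]
orientation: [-179.9, 0.0, -91.2]
force: [-2.5, 0.4, 5.0]
opening: 0.0116
gripper_force: 30.0
clock: 11.88
tool_pos: [0.5609, 0.0972, 0.2457]
orientation: [-179.8, 0.1, -91.2]
force: [-4.6, 3.0, 15.2]
opening: 0.012
gripper_force: 30.0
clock: 12.05
tool_pos: [0.5611, 0.0975, 0.2455]
orientation: [-179.7, 0.1, -91.2]
force: [-6.9, 4.3, 20.2]
opening: 0.0117
gripper_force: 30.1
```

Contact with the mat. Releasing and rising.

```bash
python3 -m creep '[[[0,0,-0.015,0,0],[0,0,0,0,0.5],[0,0,0,0,0.5],[0,0,0,0,0.5]]]';python3 -m creep '[[[0,0,-0.1,0,1],[0,0,-0.15,0,1],[0,0,-0.2,0,1],[0,0,-0.2,0,1],[0,0,-0.15,0,1],[0,0,0,0,1]]]'
cat > i.py <<'E'
from h import *
np.set_printoptions(precision=4,suppress=True)
P={n:shot(n) for n in("scene","side","wrist")}
for n in P:
    p=P[n]
    for q,z in(("mug",.004),("mug_hole",.0695),("mat",0),("stand",0),("hook",.194)):
        for r in nets.landmark_of(p,q)[:2]: print(n,q,np.round(r["uv"],1),round(r["confidence"],2),at_z(p,r["uv"],z))
o=telemetry.get_obs();print(o["tool_pos"],o["orientation"])
a=P["wrist"]["frame"]; b=P["scene"]["frame"][130:260,340:450]; c=P["side"]["frame"][60:210,290:400]
A=cv2.resize(a,(432,270)); B=cv2.resize(b,(390,461)); 
im=np.zeros((600,800,3),np.uint8); im[:270,:432]=A; im[270:600,:242]=cv2.resize(c,(242,330)); im[:425,440:800]=cv2.resize(b,(360,425),interpolation=cv2.INTER_CUBIC)
cv2.imwrite("pics/i.png",im[:,:,::-1])
np.save("w.npy",a)
E
python3 i.py
```

```text
clock: 12.38
tool_pos: [0.5602, 0.0963, 0.2454]
orientation: [-180.0, -0.0, -91.3]
force: [-0.3, -0.5, 1.0]
opening: 0.0265
gripper_force: 0.0
clock: 12.88
tool_pos: [0.5616, 0.0966, 0.4126]
orientation: [-179.4, 0.2, -91.2]
force: [1.5, 0.6, 0.5]
opening: 0.066
gripper_force: 0.0
scene mug [206.4 189.1] 0.66 [ 0.3529 -0.2811  0.004 ]
scene mug [312.2 222.4] 0.6 [0.5672 0.0521 0.004 ]
scene mug_hole [322.8 204.5] 0.73 [0.5509 0.0912 0.0695]
scene mat [305.8 221.2] 0.94 [0.5555 0.033  0.    ]
scene mat [314.  172.2] 0.88 [0.3566 0.1009 0.    ]
scene stand [392.2 227.2] 0.86 [0.6389 0.3008 0.    ]
scene hook [393.7 175.1] 0.71 [0.58   0.2975 0.194 ]
side mug [315.9 240.1] 0.94 [0.5576 0.0383 0.004 ]
side mug [229.5 363.3] 0.59 [ 0.3487 -0.2878  0.004 ]
side mug_hole [218.1 372.5] 0.71 [ 0.3399 -0.3418  0.0695]
side mug_hole [316.  209.6] 0.59 [0.5628 0.0866 0.0695]
side mat [314.8 243.5] 0.66 [0.5536 0.0298 0.    ]
side mat [240.5 232.4] 0.59 [0.3567 0.0952 0.    ]
side stand [333.7 181.6] 0.73 [0.649  0.3103 0.    ]
side hook [412.5 296. ] 0.17 [ 0.6777 -0.3157  0.194 ]
wrist mug [319.7 124.3] 0.95 [0.5568 0.0354 0.004 ]
wrist mug_hole [319.1 179.3] 0.58 [0.5588 0.0886 0.0695]
wrist mat [480.7 171.2] 0.64 [0.3569 0.0975 0.    ]
wrist mat [260.8 315.3] 0.41 [0.6472 0.3003 0.    ]
wrist stand [261.6 315.4] 0.67 [ 0.646   0.3005 -0.    ]
[0.5601 0.0964 0.4055] [-179.9955    0.0043  -91.2595]
```

View pics/i.png

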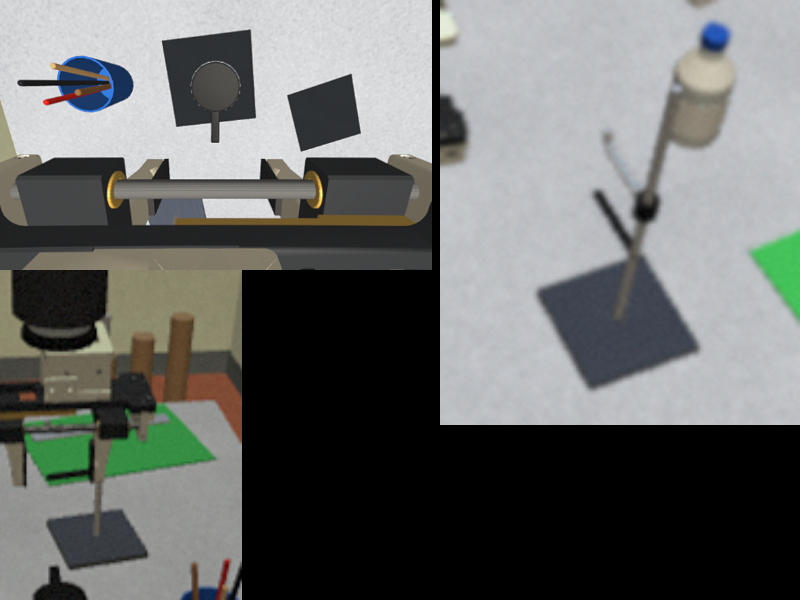

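The mug stands upright on the mat, with its lid at wrist-crop (215,85) and its handle below that. The hook and bumper both leave the post toward the upper left in the scene crop. I'll look at the stand from above with the wrist camera to get precise geometry.

```bash
python3 -m creep '[[[-0.132,-0.026,-0.096,0,1],[-0.132,-0.026,-0.096,0,1],[-0.132,-0.026,-0.096,0,1],[-0.132,-0.026,-0.096,0,1],[-0.132,-0.026,-0.096,0,1],[-0.132,-0.026,-0.096,0,1],[-0.132,-0.026,-0.096,0,1],[0,0,0,0,1]]]'; python3 -m creep '[[[0,0,0,0,1],[0,0,0,0,1]]]'
cat > j.py <<'E'
from h import *
np.set_printoptions(precision=4,suppress=True)
p=shot("wrist"); print(telemetry.get_obs()["tool_pos"])
for q,z in(("mug",.004),("mug_hole",.0695),("stand",0),("hook",.194)):
    for r in nets.landmark_of(p,q)[:2]: print(q,np.round(r["uv"],1),round(r["confidence"],2),at_z(p,r["uv"],z))
import pickle; pickle.dump(p,open("p.pkl","wb"))
u,v=map(int,proj(p,(.61,.295,.15))); print(u,v); x0=max(0,min(440,u-100));y0=max(0,min(250,v-75)); print(x0,y0)
save(p,"j.png",(x0,y0,x0+200,y0+150),4)
E
python3 j.py
```

```text
clock: 14.45
tool_pos: [0.6014, 0.2842, 0.5428]
orientation: [-179.8, 0.1, -91.1]
force: [-0.8, -1.0, -0.5]
opening: 0.0875
gripper_force: 0.0
clock: 14.62
tool_pos: [0.6004, 0.2804, 0.5391]
orientation: [179.9, -0.0, -91.2]
force: [-0.4, 0.1, -0.9]
opening: 0.0874
gripper_force: 0.0
[0.6003 0.2799 0.539 ]
mug_hole [345.7  17.1] 0.93 [0.5591 0.0887 0.0695]
stand [287.8 170.1] 0.68 [0.65   0.2966 0.    ]
309 189
209 114
```

View pics/j.png

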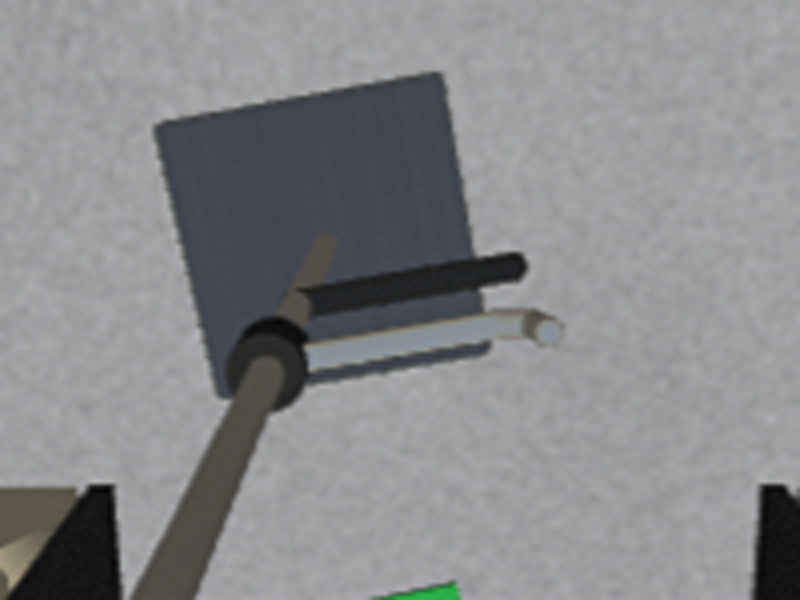

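The overhead view shows the stand's base corners at crop (155,125), (440,72), (490,348) and (220,398). The hook bar runs from (310,357) to (500,325) with its tip at (549,331). The bumper runs from (310,303) to (515,266), parallel to the hook.

```bash
cat > k.py <<'E'
from h import *
import pickle
np.set_printoptions(precision=4,suppress=True)
p=pickle.load(open("p.pkl","rb")); f=lambda x,y,z:at_z(p,(209+(x+.5)/4-.5,114+(y+.5)/4-.5),z)[:2]
ang=lambda d:np.degrees(np.arctan2(d[1],d[0]))
c=[f(x,y,.012) for x,y in((155,125),(440,72),(490,348),(220,398))]; print("base",np.mean(c,0),[ang(c[i]-c[(i+1)%4])  for i in range(4)],[np.linalg.norm(c[i]-c[(i+1)%4]) for i in range(4)])
a,b=f(310,357,.19),f(500,325,.19);print("hook",a,b,ang(a-b),"tip",f(549,331,.21),"collar",f(268,362,.19))
a,b=f(310,303,.12),f(515,266,.12);print("bump",a,b,ang(a-b))
print("post top of base",f(327,238,.012))
# lid in earlier wrist frame
g=cv2.cvtColor(np.load("w.npy"),cv2.COLOR_RGB2GRAY); T=np.eye(4); T[:3,:3]=Ro.from_euler('xyz',[180,0,-91.26],degrees=True).as_matrix();T[:3,3]=[.5601,.0964,.4055]
q=dict(p); q["C"]=T@np.array(p["mount"])
pred=proj(q,(.5587,.0324,.114)); e=proj(q,(.5587,.0324+.033,.114)); r=np.linalg.norm(e-pred); print(pred,r)
h=cv2.HoughCircles(cv2.GaussianBlur(g,(3,3),0),cv2.HOUGH_GRADIENT,1,100,param1=60,param2=15,minRadius=int(r-5),maxRadius=int(r+5))
for k in h[0][:4]: print(k,at_z(q,k[:2],.114))
v=g[150:400,300:340]
for row in (175,185,195,205):
    x=np.nonzero(g[row,300:345]<60)[0]+300
    if len(x): print(row,x.min(),x.max(),at_z(q,((x.min()+x.max())/2,row),.102)[:2])
E
python3 k.py
```

```text
base [0.6451 0.3006] [np.float64(9.03074497599647), np.float64(-80.74170815579983), np.float64(-170.41018345536995), np.float64(98.84610586151523)] [np.float64(0.11650704567264193), np.float64(0.11599578881608827), np.float64(0.11735079333688624), np.float64(0.11714053088048697)]
hook [0.6346 0.3   ] [0.5823 0.2922] 8.5769667168354 tip [0.5707 0.2888] collar [0.6462 0.3012]
bump [0.6415 0.3014] [0.5739 0.2905] 9.14592820944034
post top of base [0.6448 0.2997]
[316.9108 125.5494] 38.815079054613626
[318.5 126.5  37.4] [0.5574 0.0332 0.114 ]
[131.5 129.5  36.8] [0.7154 0.0324 0.114 ]
[598.5 295.5  38.8] [0.288  0.2007 0.114 ]
[434.5 282.5  42.4] [0.4477 0.1838 0.114 ]
175 300 344 [0.5551 0.0772]
185 314 323 [0.5585 0.0866]
195 314 323 [0.5587 0.0962]
205 314 323 [0.559 0.106]
```

Stand yaw is about 9° with its origin at (0.6455, 0.3006), and the mug centre is at (0.558, 0.033) with yaw about -91°. Going back above the mug, turned 20° off the mug's y so that the fingers clear the handle, hook and post.

```bash
python3 -m creep '[[[0.155,0.023,0.05,0,1],[0.155,0.023,0.09,0,1],[0.155,0.023,0.09,0,1],[0.155,0.023,0.09,0,1],[0.155,0.023,0.09,0,1],[0.155,0.023,0.09,0,1],[0.155,0.023,0.09,0,1],[0.155,0.023,0.09,0,1]]]'; python3 -m creep '[[[0,0,0,0.055,1],[0,0,0,0.055,1],[0,0,0,0.055,1],[0,0,0,0.055,1],[0,0,0,0,1],[0,0,0,0,1]]]'
python3 -c "
from h import *
p=shot('wrist');o=telemetry.get_obs();print(o['tool_pos'],o['orientation'])
T=T_tool();print('tool delta',T[:3,:3].T@(np.array([.558,.033,.243])-T[:3,3]))
r=nets.landmark_of(p,'mug')
for k in r[:1]:print(k['uv'],at_z(p,k['uv'],.004))
g=cv2.cvtColor(p['frame'],6+1)
h=cv2.HoughCircles(cv2.GaussianBlur(g,(3,3),0),cv2.HOUGH_GRADIENT,1,60,param1=60,param2=15,minRadius=33,maxRadius=46)
for k in h[0][:4]: print(k,at_z(p,k[:2],.114))
print(proj(p,(.558,.033,.114)))
"
```

```text
clock: 15.53
tool_pos: [0.5573, 0.0313, 0.4033]
orientation: [-180.0, 0.0, -91.3]
force: [0.8, -0.2, -0.0]
opening: 0.0878
gripper_force: 0.0
clock: 16.03
tool_pos: [0.5581, 0.0328, 0.4039]
orientation: [-180.0, 0.0, -110.9]
force: [0.0, 0.5, 0.1]
opening: 0.0878
gripper_force: 0.0
[0.55811949 0.03295643 0.40393462] [-1.79993298e+02  5.73415933e-03 -1.10906741e+02]
tool delta [1.80430933e-05 1.45996280e-04 1.60934605e-01]
[322.3, 177.3] [0.55309204 0.03683137 0.004     ]
[318.5 199.5  35.5] [0.55715353 0.03348494 0.114     ]
[458.5 288.5  45.4] [0.46210489 0.1661441  0.114     ]
[150.5 256.5  41. ] [0.72488864 0.02880324 0.114     ]
[71.5 80.5 42.1] [ 0.70676659 -0.12994368  0.114     ]
[317.42728409 199.3395377 ]
```

Well centred. Descend 0.161 m and close.

```bash
python3 -m creep '[[[0,0,0.12,0,1],[0,0,0.15,0,1],[0,0,0.15,0,1],[0,0,0.15,0,1],[0,0,0.12,0,1],[0,0,0.08,0,1],[0,0,0.03,0,1],[0,0,0,0,1]]]'; python3 -m creep '[[[0,0,0,0,0],[0,0,0,0,0],[0,0,0,0,0],[0,0,0,0,0],[0,0,0,0,0]]]'
```

```text
clock: 16.8
tool_pos: [0.5579, 0.0332, 0.2425]
orientation: [179.9, -0.1, -111.0]
force: [-0.6, -0.2, -0.5]
opening: 0.0877
gripper_force: 0.0
clock: 17.22
tool_pos: [0.5584, 0.0334, 0.245]
orientation: [-179.9, 0.1, -111.0]
force: [-2.4, 0.5, 5.4]
opening: 0.0654
gripper_force: 30.0
```

```bash
python3 -m creep '[[[0,0,-0.05,0,0],[0,0,-0.1,0,0],[0,0,-0.15,0,0],[0,0,-0.15,0,0],[0,0,-0.15,0,0],[0,0,-0.055,-0.05,0],[0,0,0,-0.06,0],[0,0,0,0,0]]]'; python3 -m creep '[[[0,0,0,0,0],[0,0,0,0,0]]]'
python3 -c "
from h import *
o=telemetry.get_obs();T=T_tool();print(o['tool_pos'],o['orientation'])
for t in [(.53,.15,.3735),(.5404,.2354,.3735)]:print(T[:3,:3].T@(np.array(t)-T[:3,3])/.2)
R=T[:3,:3].T
print('ins',R@np.array([.0585,.0143,0])/.2, R@[.9877,.1564,0],R@[-.1564,.9877,0])"
```

```text
clock: 17.88
tool_pos: [0.5581, 0.0332, 0.3764]
orientation: [-179.9, 0.1, -100.9]
force: [0.7, 0.1, -2.7]
opening: 0.0657
gripper_force: 30.0
clock: 18.05
tool_pos: [0.5579, 0.0331, 0.3743]
orientation: [179.9, -0.0, -101.3]
force: [0.6, -0.1, -3.5]
opening: 0.0655
gripper_force: 30.0
[0.55790084 0.03310921 0.37430761] [ 1.79925843e+02 -3.25299611e-02 -1.01337644e+02]
[-0.54562577  0.25167488  0.00405401]
[-0.97451579  0.284634    0.00385316]
ins [-0.12760739 -0.27273553 -0.00042545] [-0.34752023 -0.93767796 -0.00141093] [-9.37678845e-01  3.47520685e-01 -8.25812463e-05]
```

```bash
python3 -m creep '[[[-0.08,0.04,0,0,0],[-0.15,0.07,0,0,0],[-0.16,0.07,0,0,0],[-0.155,0.072,0,0,0],[-0.13,0.01,0,0,0],[-0.12,0.01,0,0,0],[-0.12,0.008,0,0,0],[-0.06,0.005,0,0,0]]]'; python3 -m creep '[[[0,0,0,0,0],[0,0,0,0,0],[0,0,0,0,0]]]'
cat > l.py <<'E'
from h import *
np.set_printoptions(precision=4,suppress=True)
P={n:shot(n) for n in("scene","side")}
o=telemetry.get_obs();print(o["tool_pos"],o["orientation"],o["opening"])
T=T_tool(); s=np.radians(-81); m=T[:3,3]-[0,0,.239]; hole=m+[-.051*np.cos(s),-.051*np.sin(s),.0655]; print("hole",hole)
ims=[]
for n,p in P.items():
    for q,X in(("mug_hole",hole),("hook",(.5922,.2922,.194)),("mug",m)):
        print(n,q,"expect",proj(p,X),[(np.round(r["uv"],1),round(r["confidence"],2)) for r in nets.landmark_of(p,q)[:2]])
    u,v=map(int,proj(p,(.57,.27,.19))); f=p["frame"][v-50:v+50,u-50:u+50]; ims.append(cv2.resize(f,(400,400),interpolation=cv2.INTER_CUBIC)); print(u-50,v-50)
cv2.imwrite("pics/%s.png"%__import__("sys").argv[1],np.hstack(ims)[:,:,::-1])
E
python3 l.py l1
```

```text
clock: 18.72
tool_pos: [0.5402, 0.238, 0.3739]
orientation: [180.0, -0.1, -101.2]
force: [0.2, -0.6, -2.6]
opening: 0.0652
gripper_force: 30.0
clock: 18.97
tool_pos: [0.5399, 0.235, 0.3742]
orientation: [179.9, -0.1, -101.2]
force: [-1.6, -0.6, -3.3]
opening: 0.0659
gripper_force: 30.0
[0.54   0.2347 0.3747] [ 179.9773   -0.0291 -101.2354] 0.06564104194876617
hole [0.5321 0.285  0.2012]
scene mug_hole expect [384.9118 162.1501] [(array([183. , 175.9]), 0.95), (array([386.6, 160.5]), 0.87)]
scene hook expect [393.3157 178.5593] [(array([393.5, 175.3]), 0.82), (array([387.1, 159.2]), 0.64)]
scene mug expect [367.5549 180.9046] [(array([203.4, 188.8]), 0.73), (array([367.2, 183.5]), 0.65)]
333 124
side mug_hole expect [297.6464 131.2941] [(array([217.6, 370.9]), 0.8), (array([298.3, 130.5]), 0.6)]
side hook expect [318.1002 131.4931] [(array([317.4, 134.2]), 0.65)]
side mug expect [302.2203 159.8849] [(array([227.8, 362.2]), 0.93), (array([303.5, 158.5]), 0.82)]
261 86
```

View pics/l1.png

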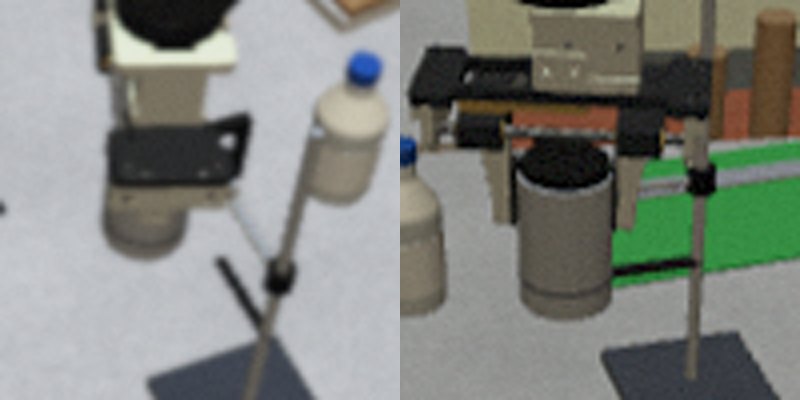

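Both views show the mug, held by the body, in front of the hook. The networks' mug_hole and hook fixes agree with my projections within 2–3 px: hole at scene (386,160) and side (298,130). Inserting along the hook slowly.

```bash
python3 -m creep '[[[-0.017,-0.047,0,0,0],[-0.017,-0.047,0,0,0],[-0.017,-0.047,0,0,0],[0,0,0,0,0]]]'; python3 -m creep '[[[-0.017,-0.047,0,0,0],[-0.017,-0.047,0,0,0],[-0.017,-0.047,0,0,0],[0,0,0,0,0],[0,0,0,0,0]]]'; python3 l.py l2
```

```text
clock: 19.7
tool_pos: [0.5719, 0.2406, 0.3745]
orientation: [-180.0, -0.0, -101.2]
force: [0.3, 1.3, -2.6]
opening: 0.0658
gripper_force: 30.0
clock: 20.12
tool_pos: [0.6001, 0.2447, 0.3743]
orientation: [180.0, -0.0, -101.2]
force: [-1.0, 1.2, -2.7]
opening: 0.0658
gripper_force: 30.0
[0.5994 0.2446 0.3746] [ 179.968    -0.0241 -101.1733] 0.0654899310334798
hole [0.5914 0.295  0.2011]
scene mug_hole expect [394.4746 176.6387] [(array([187.7, 176.5]), 0.89), (array([395.4, 175.3]), 0.77)]
scene hook expect [393.3157 178.5593] []
scene mug expect [376.3016 195.4399] [(array([207.5, 186.8]), 0.59), (array([378.1, 194.8]), 0.58)]
333 124
side mug_hole expect [317.7448 128.8765] [(array([219. , 371.2]), 0.83), (array([321.4, 128.6]), 0.74)]
side hook expect [318.1002 131.4931] []
side mug expect [322.2561 157.0921] [(array([326.1, 155.9]), 0.88), (array([229. , 364.7]), 0.55)]
261 86
```

View pics/l2.png

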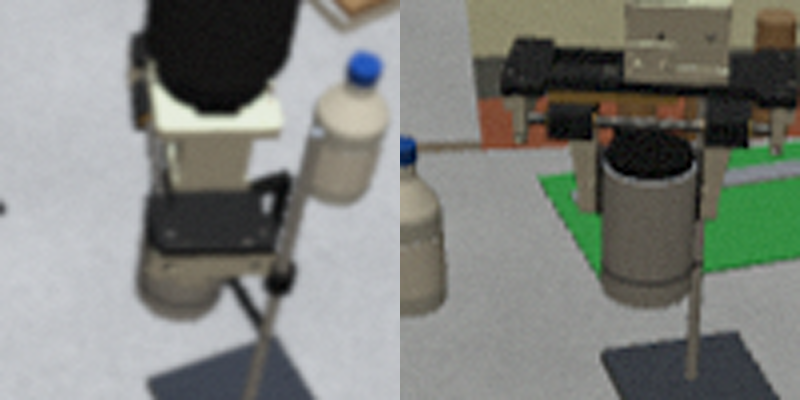

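The mug sits over the hook with no contact. Shifting 5 mm toward the bumper and lowering.

```bash
python3 -m creep '[[[-0.012,0.004,0,0,0],[-0.012,0.004,0,0,0],[0,0,0.05,0,0],[0,0,0.05,0,0],[0,0,0.015,0,0],[0,0,0,0,0],[0,0,0,0,0]]]'; python3 -m creep '[[[0,0,0.01,0,0],[0,0,0,0,0]]]'; python3 -m creep '[[[0,0,0.01,0,0],[0,0,0,0,0]]]'
```

```text
clock: 21.1
tool_pos: [0.5987, 0.2496, 0.3512]
orientation: [180.0, -0.1, -101.2]
force: [-0.0, 0.4, -2.9]
opening: 0.0654
gripper_force: 30.0
clock: 21.27
tool_pos: [0.5988, 0.2497, 0.3498]
orientation: [-180.0, 0.0, -101.2]
force: [-0.3, -1.1, -2.2]
opening: 0.0655
gripper_force: 30.0
clock: 21.43
tool_pos: [0.5987, 0.2497, 0.3477]
orientation: [180.0, 0.0, -101.2]
force: [-0.5, 0.0, -3.5]
opening: 0.0656
gripper_force: 30.0
```

```bash
python3 -m creep '[[[0,0,0.008,0,0],[0,0,0,0,0]]]'; python3 -m creep '[[[0,0,0.008,0,0],[0,0,0,0,0]]]'; python3 -m creep '[[[0,0,0.005,0,0],[0,0,0,0,0]]]'
```

```text
clock: 21.6
tool_pos: [0.5988, 0.2497, 0.3468]
orientation: [-180.0, 0.0, -101.1]
force: [-0.5, -0.1, -0.1]
opening: 0.0658
gripper_force: 30.0
clock: 21.77
tool_pos: [0.5989, 0.2498, 0.3458]
orientation: [-179.9, 0.0, -101.1]
force: [-3.0, -0.8, 4.4]
opening: 0.0656
gripper_force: 30.0
clock: 21.93
tool_pos: [0.5989, 0.2498, 0.3452]
orientation: [-179.9, 0.1, -101.1]
force: [-3.0, -1.3, 6.9]
opening: 0.0652
gripper_force: 30.0
```

Contact at the expected height. I'll nudge toward the bumper, then ease the grip.

```bash
python3 -m creep '[[[-0.014,0.005,0,0,0],[0,0,0,0,0]]]'; python3 -m creep '[[[-0.007,0.002,0,0,0],[0,0,0,0,0]]]';  python3 -m creep '[[[0,0,0,0,0.8],[0,0,0,0,0.85],[0,0,0,0,0.85],[0,0,0,0,0.9],[0,0,0,0,1],[0,0,0,0,1],[0,0,0,0,1]]]'; python3 l.py l3
```

```text
clock: 22.1
tool_pos: [0.5988, 0.2523, 0.3455]
orientation: [-179.9, 0.0, -101.1]
force: [-1.4, -2.9, 7.5]
opening: 0.0654
gripper_force: 30.0
clock: 22.27
tool_pos: [0.5988, 0.2528, 0.3456]
orientation: [-179.9, -0.1, -101.1]
force: [0.5, -6.9, 8.1]
opening: 0.0655
gripper_force: 30.0
clock: 22.85
tool_pos: [0.5982, 0.2542, 0.3435]
orientation: [180.0, -0.0, -101.2]
force: [0.8, 0.6, 0.3]
opening: 0.0869
gripper_force: 0.0
[0.5982 0.2542 0.3435] [ 179.9939   -0.0065 -101.153 ] 0.0875573267909529
hole [0.5902 0.3046 0.17  ]
scene mug_hole expect [395.9739 182.4928] [(array([398.8, 179.8]), 0.84), (array([184. , 176.3]), 0.8)]
scene hook expect [393.3157 178.5593] []
scene mug expect [378.1489 200.6861] [(array([209.4, 188.2]), 0.63), (array([380.1, 203. ]), 0.59)]
333 124
side mug_hole expect [316.7857 136.8183] [(array([220.4, 371.6]), 0.65), (array([316.8, 136.9]), 0.61)]
side hook expect [318.1002 131.4931] [(array([318.1, 134.7]), 0.73)]
side mug expect [321.1961 164.4007] [(array([323.9, 165.3]), 0.72), (array([231.1, 361.1]), 0.62)]
261 86
```

View pics/l3.png

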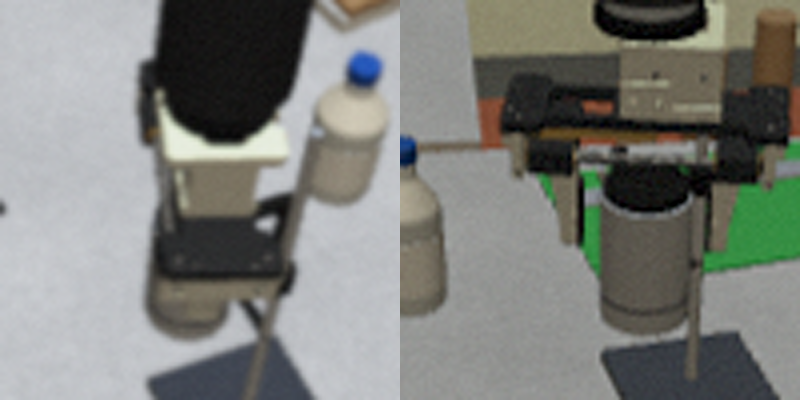

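The mug hangs on the hook with its lid and body level, and the fingers are open on both sides. Backing off slightly, rising and leaving.

```bash
python3 -m creep '[[[0.012,-0.004,-0.02,0,1],[0.01,-0.004,-0.05,0,1],[0,0,-0.1,0,1],[0,0,-0.15,0,1],[0,0,-0.15,0,1],[0,0,-0.15,0,1],[0,0,-0.15,0,1],[0,0,-0.1,0,1]]]'; python3 -m creep '[[[0.1,0,-0.05,0,1],[0.15,0,0,0,1],[0.15,0,0,0,1],[0.15,0,0,0,1],[0.15,0,0,0,1],[0.1,0,0,0,1],[0,0,0,0,1],[0,0,0,0,1]]]'; python3 -m creep '[[[0,0,0,0,1],[0,0,0,0,1],[0,0,0,0,1],[0,0,0,0,1],[0,0,0,0,1],[0,0,0,0,1],[0,0,0,0,1],[0,0,0,0,1]]]';python3 l.py l4; python3 -c "
from h import *
for n in('scene','side'):
  p=shot(n)
  for q in('canister','jar','brush_pot','flask','mug'): print(n,q,[np.round(r['uv']) for r in nets.landmark_of(p,q)[:2]])"
```

```text
clock: 23.92
tool_pos: [0.5988, 0.2488, 0.5225]
orientation: [-179.8, 0.2, -101.2]
force: [0.3, 0.6, -0.3]
opening: 0.0874
gripper_force: 0.0
clock: 24.58
tool_pos: [0.5673, 0.0907, 0.5288]
orientation: [-179.9, 0.1, -101.3]
force: [0.0, 0.3, -0.1]
opening: 0.0875
gripper_force: 0.0
clock: 25.25
tool_pos: [0.568, 0.0927, 0.5276]
orientation: [180.0, -0.0, -101.1]
force: [-0.2, 0.4, 0.5]
opening: 0.0876
gripper_force: 0.0
[0.568  0.0926 0.5276] [ 179.9953   -0.0024 -101.1522] 0.08778476093699512
hole [0.56   0.143  0.3541]
scene mug_hole expect [342.6084 139.3817] [(array([183.6, 176.9]), 0.91), (array([397.6, 180.6]), 0.66)]
scene hook expect [393.3157 178.5593] []
scene mug expect [324.2414 161.7897] [(array([380.7, 201.6]), 0.95), (array([207.6, 188.5]), 0.66)]
333 124
side mug_hole expect [313.5325 100.549 ] [(array([218.4, 369.8]), 0.96), (array([319.2, 135.9]), 0.89)]
side hook expect [318.1002 131.4931] [(array([263.7, 160.2]), 0.54)]
side mug expect [319.1023 135.3904] [(array([230.6, 359.6]), 0.9), (array([324.9, 165. ]), 0.58)]
261 86
scene canister [array([230., 235.]), array([392., 176.])]
scene jar [array([253., 288.])]
scene brush_pot [array([315., 269.])]
scene flask [array([416., 166.])]
scene mug [array([206., 187.]), array([381., 202.])]
side canister [array([333., 322.])]
side jar [array([412., 299.])]
side brush_pot [array([381., 238.])]
side flask [array([265., 164.])]
side mug [array([227., 363.]), array([325., 167.])]
```

View pics/l4.png

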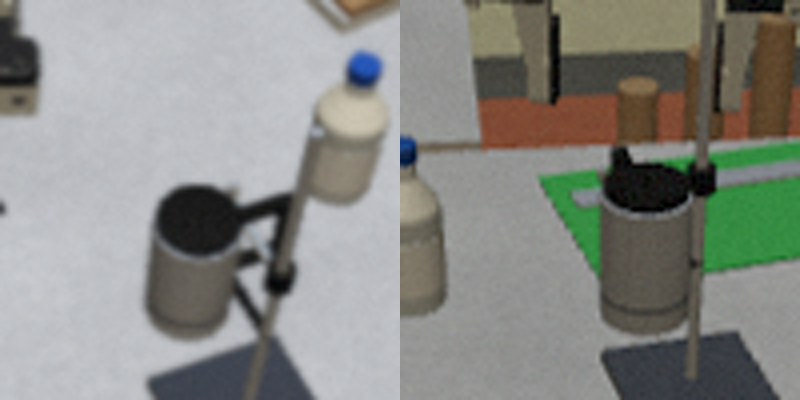

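The mug hangs upright by its handle on the hook (scene crop (195,260)), the gripper is clear, and the other things haven't moved.

```bash
python3 -c "
from plant import workorder; print(workorder.close_job())"
```

```text
the job is handed in; nothing more can be done
None
```

The steel mug was stood on the black mat and released, then hung by its handle on the stand's hook and let go, at rest; the job was handed in at about 25 s, with the canister and the other things still in place.

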